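# Show the trainee which staining jar goes where

## Task

Show the trainee which jar to load and where: point from above at the square jar on the flat grey drip mat, holding the fingertips just above the middle of its lid for about two seconds; then point in the same way at the empty bay of the grey staining rack, keeping the fingertips just above its middle for about two seconds, and finish still pointing there. Touch and move nothing, and do not bring the fingers down over any of the other jars.

Things in the scene. Friction and masses are not known exactly. Their poses are not given: they have to be found in the camera images.
- square_jar: The only square jar: glass, 60 x 60 mm, with a flat white square lid 64 x 64 mm; 72 mm tall to the top of the lid. It stands upright and loose on the drip mat, turned by any small angle. Origin: centre of its underside (the lid's top is 72 mm above, on its z axis, which points up).
- round_jar: Round glass jar with the same kind of white lid, 62 mm across, 72 mm tall, loose on the drip mat; a bystander. Origin: centre of its underside, z up.
- slim_jar: Slim round glass jar with white lid, 42 mm across, 90 mm tall, loose on the drip mat; a bystander. Origin: centre of its underside, z up.
- low_jar: Low wide round glass jar with white lid, 80 mm across, 45 mm tall, loose on the drip mat; a bystander. Origin: centre of its underside, z up.
- drip_mat: Fixed flat grey plastic mat, 250 x 250 x 4 mm, flat on the bench to one side of the robot (left or right differs); the square, round, slim and low jars stand on it about 116 mm apart in two rows of two, in any order. Origin: centre of its underside, z up.
- rack: Fixed grey plastic staining rack on the other side: an open box 200 x 200 mm, 40 mm tall, floor and walls 5 mm, with a cross divider making four equal square bays (2 x 2). Three bays hold a round jar, one is empty. Origin: centre of its underside; x and y run along its sides; bay centres lie 47.5 mm from it along both x and y.
- bay_mat: Thin black rubber mat, 84 x 84 x 2 mm, fixed on the floor of the EMPTY bay of the rack (the other bays have none). Origin: centre of its underside, which is the middle of the empty bay, 5 mm above the bench; the rim of the bay is 35 mm above this origin and the lids of the jars in the neighbouring bays 72 mm above it.
- rack_jar0: One of the three round glass jars already standing in the rack: 62 mm across, 72 mm tall, white lid. Loose; a bystander. Origin: centre of its underside, z up.
- rack_jar1: One of the three round glass jars already standing in the rack: 62 mm across, 72 mm tall, white lid. Loose; a bystander. Origin: centre of its underside, z up.
- rack_jar2: One of the three round glass jars already standing in the rack: 62 mm across, 72 mm tall, white lid. Loose; a bystander. Origin: centre of its underside, z up.
There are look-alikes about, which are no part of the job. What is shaped like the square_jar but green is not meant.

How it is judged:
By the outcome, as a careful person would: the job done as asked, in the order asked, and still so for the second after the job is handed in, with the robot touching nothing.
It also fails if it takes over 48 s, if anything falls off the work surface, if the arm or the gripper's body presses on something with over 40 N, if the wrist force passes 120 N, or if a joint passes its speed limit or range.

## Robot

A 7-joint arm with a two-finger parallel gripper is mounted at the origin on the work surface. World frame = base frame: x ahead of the robot, y to its left, z up, the work surface at z = 0. Lengths are in m, angles in rad, forces in N, time in s.
With the tool pointing down it reaches from about 0.425 to 0.875 m from the base axis. Payload 4.7 kg.
Tool frame: the origin (TCP) lies midway between the tips of the shut fingers; the grasp point (between the pads) lies 19 mm behind it; z points along the fingers, y is the direction in which the jaws open and shut (so a half turn about z gives the same grasp; the last joint's range is limited). The gripper opens to 87 mm and grips with 3 to 60 N. Pads are 19 mm wide; open, the fingers measure 117 mm over their backs; the gripper's body (75 mm by 190 mm) begins 51 mm behind the grasp point.
Start: joints at [1.243, 0.321, -0.07, 1.45, 0.023, 1.371, -0.057], TCP at [0.218, -0.612, 0.223] pointing down, gripper open.
Joint ranges: [-2.86, 2.86], [-0.3, 2.09], [-1.38, 1.24], [0.06, 2.45], [-1.56, 4.7], [0.09, 2.05], [-2.69, 2.69]. Speed limits (rad/s): [2.57, 2.57, 3.14, 3.14, 3.14, 3.14, 3.14].

## Interface

Orientations are given as a rotation vector (axis times angle).
In Python, from bench import robot, solve_ik, optics, close_job, read_t, read_joint_pos, read_joint_vel, read_effort, read_eef_pos, read_orientation, read_wrist_force, read_torque, read_finger_gap gives the robot as it stands. Calls block until the motion is done:
- robot.move_pose(position, orientation): joint-space move of the TCP to a pose.
- robot.servo_line(position, frame=None, velocity=0.15, until_force=None): straight line of the TCP; frame=None keeps the orientation; velocity is the mean speed in m/s. With until_force (N) it stops when the force on the tool has changed by that much, and returns True; else False.
- robot.goto_joints(angles): joint-space move.
- robot.grip(opening, strength=None): opening from 0.0 (shut) to 1.0 (fully open); strength is the grip in N (None keeps the last); returns when the fingers have stopped.
- robot.pause(seconds).
- solve_ik(position, orientation): joint angles nearest the present ones, or None.
- optics.snapshot(name): name is "side" or "top"; returns a dict with "image" (480x640x3 uint8, red, green, blue), "fovy" (degrees; the focal length in pixels is half the picture's height over the tangent of half this angle, whatever the lens; pixels are square), "cx", "cy" (the principal point, pixels), "k1" (the pictures are not rectified: a ray, as slopes to the right and down, at radius r is drawn at 1 + k1 r^2 times it, then the intrinsics apply), "R" (3x3) and "t" (3): a world point X has camera coordinates R X + t. Camera axes: x right, y down, z forward; pixel columns grow to the right and rows downward; lengths in m; the calibration is good to about 2 mm. A picture is of the moment at which its call begins. There is no depth.
A pose or a line that the arm cannot do raises robot.Unreachable and nothing moves.
- close_job(): hands the job in, once; it reports no verdict.
Trained networks look in a picture, given as the dict that the camera call returned (one of the last four; its "shot" number tells which), for a name from the list of things; names that differ only in an ending like _2 or _b are one class to them, and where a whole thing is asked for, a point or a joint stands for the part that bears it (a point fixed in the world has none). Each returns a list of dicts, best first, with "confidence" (0 to 1); they miss things now and then, are a little off and sometimes report something else, mostly with a low value. They report only what shows in the picture. A call takes as long as a camera call. They do not tell look-alikes from the thing itself.
- optics.masks_of(target, picture): "pixels" (480x640 bool, what is visible of it) and "rect" ([left, top, right, bottom] in pixels, round what is visible of it).
- optics.pinpoint(target, picture): "xy" ([column, row] in pixels: a listed point, or the origin of a listed thing).
Readings, each from a call of its own:
- read_t(): time.
- read_joint_pos(): joint angles.
- read_joint_vel(): joint speeds.
- read_effort(): joint torques, N m.
- read_eef_pos(): TCP position.
- read_orientation(): TCP orientation.
- read_wrist_force(): force on the tool from outside, world axes, zero at the start.
- read_torque(): the same for the moment, N m.
- read_finger_gap(): opening from 0.0 (shut) to 1.0 (fully open).
Only numpy, scipy, OpenCV 4.12 (cv2) and the standard library are available. Lean on these libraries where they do the work, as an engineer would, in place of code of your own. Each camera call takes 0.05 s, during which the arm holds its last target. There are 200 camera calls.

## Working session

There is one attempt and no reset: what is moved stays moved. The work goes in short steps, each a Python script; the robot and the scene stay as the last script left them, time stands still between calls to the robot, and variables do not carry over. Pictures are saved under pics/ and viewed, about 8 in all and at most 12, crops included, and the job is handed in when it is done.

```bash
mkdir -p pics; python3 - <<'E'
from bench import *
import cv2
for n in ("top","side"):
    s=optics.snapshot(n); cv2.imwrite(f"pics/{n}0.png",s["image"][:,:,::-1])
    print(n,s["fovy"],s["cx"],s["cy"],s["k1"],s["R"],s["t"])
    for o in ("square_jar","bay_mat","rack","drip_mat"):
        print(o,[(m["rect"],round(m["confidence"],2)) for m in optics.masks_of(o,s)],[(p["xy"],round(p["confidence"],2)) for p in optics.pinpoint(o,s)])
print(read_t(),read_eef_pos(),read_orientation(),read_finger_gap())
E
```

```text
top 55.95896964876032 317.88621739266654 237.38827067343658 -0.09637383656044844 [[-2.56561848e-03 -9.99668132e-01  2.56328666e-02]
 [-9.96908149e-01  5.43794073e-04 -7.85738247e-02]
 [ 7.85338096e-02 -2.57552041e-02 -9.96578702e-01]] [0.00939002 0.48728325 0.77170461]
square_jar [([396.5, 213.4, 447.9, 260.1], 0.91), ([140.2, 305.6, 200.0, 358.4], 0.7), ([224.5, 213.0, 263.4, 248.0], 0.42)] [([413.9, 240.7], 0.83), ([430.4, 198.9], 0.73), ([174.5, 326.4], 0.58)]
bay_mat [([159.6, 168.2, 210.8, 219.3], 0.76)] [([184.7, 193.1], 0.93)]
rack [([141.8, 143.4, 283.4, 281.7], 0.87)] [([216.0, 215.1], 0.66)]
drip_mat [([344.4, 116.8, 517.3, 288.9], 0.95)] [([429.8, 199.0], 0.96)]
side 49.40908311607758 322.59424827821766 245.50241532021704 -0.10491847658430951 [[-0.9768805  -0.21308736 -0.01727041]
 [-0.15481742  0.76082538 -0.63021926]
 [ 0.14743152 -0.61297514 -0.77622511]] [0.48177363 0.07729923 1.09744849]
square_jar [([356.0, 321.9, 402.7, 380.3], 0.96), ([326.2, 167.5, 354.7, 201.6], 0.95)] [([377.8, 360.5], 0.95), ([340.6, 195.0], 0.73)]
bay_mat [([236.9, 317.3, 284.6, 348.2], 0.82)] [([259.9, 334.5], 0.75)]
rack [] [([285.2, 315.5], 0.73), ([297.0, 199.8], 0.67), ([304.2, 333.5], 0.38)]
drip_mat [([259.2, 144.3, 374.5, 226.5], 0.97)] []
0.9 [ 0.21783406 -0.61243451  0.2226205 ] [ 3.09572238e+00  5.34220131e-01 -3.88298062e-05] 1.0043269989247354
```

View pics/top0.png

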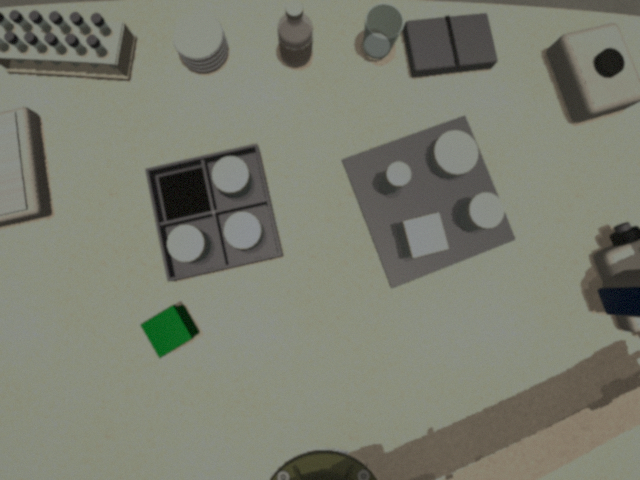

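View pics/side0.png

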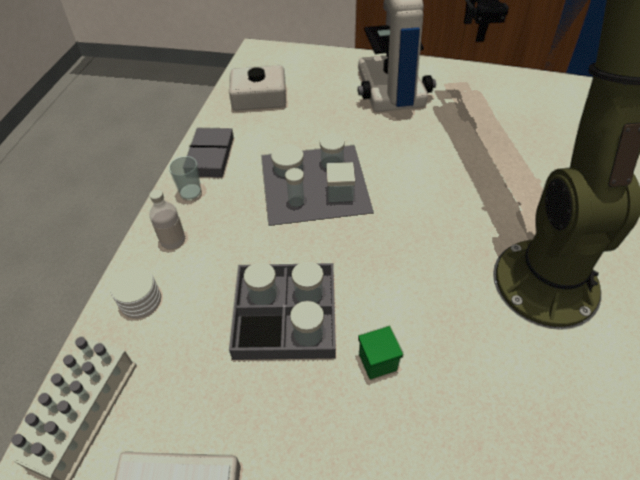

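Top view: the candidates for the square jar are the white square lid on the grey drip mat at (426,235) and the green block off the mat at (170,330). The white one fits because it has a square white lid and stands on the mat; the green one is the excluded look-alike. The empty bay is the black one at (185,193) in the rack. The side view agrees, with the square jar at (340,180), the green block at (380,352) and the black bay at (260,332). Next I'll measure these and make a crop to confirm.

```bash
cat > h.py <<'E'
import numpy as np, cv2
def ground(s,px,z):
    """pixel -> world point on the plane of height z"""
    f=240/np.tan(np.radians(s["fovy"]/2))
    K=np.array([[f,0,s["cx"]],[0,f,s["cy"]],[0,0,1]])
    u=cv2.undistortPoints(np.array(px,float).reshape(-1,1,2),K,np.array([s["k1"],0,0,0.])).reshape(-1,2)
    R,t=np.array(s["R"]),np.array(s["t"]); c=-R.T@t
    d=np.c_[u,np.ones(len(u))]@R
    return c+d*((z-c[2])/d[:,2])[:,None]
def quad(mask,near):
    """min-area rectangle of the blob at pixel near (col,row)"""
    _,l=cv2.connectedComponents(mask.astype(np.uint8),connectivity=4); b=(l==l[near[1],near[0]]).astype(np.uint8)
    r=cv2.minAreaRect(cv2.findContours(b,0,1)[0][0]); return cv2.boxPoints(r),b
E
python3 - <<'E'
from bench import *
from h import *
s=optics.snapshot("top"); im=s["image"]; g=im.min(2)
print(g[235,426],g[270,395],g[193,185],g[160,240])
q,b=quad(g>130,(426,235)); P=ground(s,q,.076)
print("lid",q.round(1).tolist(),P.mean(0).round(4),np.linalg.norm(np.diff(P,axis=0),axis=1).round(4))
q2,b2=quad(im.max(2)<30,(185,193)); P2=ground(s,q2,.007)
print("mat",q2.round(1).tolist(),P2.mean(0).round(4),np.linalg.norm(np.diff(P2,axis=0),axis=1).round(4))
print("net bay_mat",ground(s,optics.pinpoint("bay_mat",s)[0]["xy"],.005).round(4),"rack",ground(s,optics.pinpoint("rack",s)[0]["xy"],0).round(4))
print("net jar",[(ground(s,p["xy"],.004)[0].round(4),p["confidence"]) for p in optics.pinpoint("square_jar",s)])
v=optics.snapshot("side")
for o,z in(("square_jar",.004),("bay_mat",.005)):
    print("side",o,[(ground(v,p["xy"],z)[0].round(4),round(p["confidence"],2)) for p in optics.pinpoint(o,v)])
m=im.copy()
for Q in(q,q2): cv2.polylines(m,[Q.round().astype(int)],True,(255,0,0),1)
a=cv2.resize(m[150:260,340:500],None,fx=2.5,fy=2.5)
c=cv2.resize(m[140:250,140:300],None,fx=2.5,fy=2.5)
d=cv2.resize(v["image"][130:240,250:410],None,fx=2.5,fy=2.5)
cv2.imwrite("pics/crop1.png",np.hstack([a,c])[:,:,::-1]); cv2.imwrite("pics/crop2.png",d[:,:,::-1])
E
```

```text
135 94 16 129
lid [[404.0, 221.5], [437.70001220703125, 212.60000610351562], [447.0, 247.5], [413.29998779296875, 256.3999938964844]] [ 0.4876 -0.167   0.076 ] [0.0587 0.0596 0.0584]
mat [[158.39999389648438, 177.3000030517578], [200.8000030517578, 168.1999969482422], [209.8000030517578, 209.89999389648438], [167.39999389648438, 219.0]] [0.5674 0.2485 0.007 ] [0.0786 0.078  0.0778]
net bay_mat [[0.5648 0.2476 0.005 ]] rack [[0.5297 0.189  0.    ]]
net jar [(array([ 0.4853, -0.1633,  0.004 ]), 0.78), (array([0.3314, 0.2629, 0.004 ]), 0.65)]
side square_jar [(array([0.3276, 0.2513, 0.004 ]), 0.96), (array([ 0.4842, -0.1505,  0.004 ]), 0.85)]
side bay_mat [(array([0.5697, 0.2489, 0.005 ]), 0.97)]
```

View pics/crop1.png

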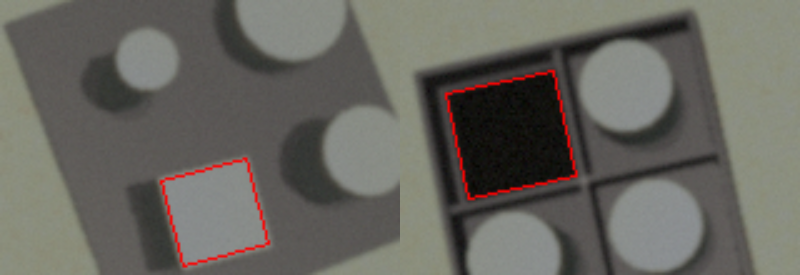

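The crop confirms the white square lid on the drip mat (full-image centre about (425,234)) and the empty black bay at (184,193), and both outlines fit. The 130 threshold was tight against a lid value of 135, and the side network's y is 16 mm off. I'll cross-check with a better threshold and the lid as seen in the side view.

```bash
python3 - <<'E'
from bench import *
from h import *
s=optics.snapshot("top"); im=s["image"]; v=optics.snapshot("side"); w=v["image"]
L=lambda P:np.linalg.norm(np.diff(P,axis=0),axis=1).round(4)
for t in(112,120):
    q,_=quad(im.min(2)>t,(426,235)); P=ground(s,q,.076); print("top",t,P.mean(0).round(4),L(P))
for t in(35,45):
    q,_=quad(im.max(2)<t,(185,193)); P=ground(s,q,.007); print("mat",t,P.mean(0).round(4),L(P))
for o,z in (("drip_mat",.004),("rack",.04)):
    for m in optics.masks_of(o,s)[:1]:
        q=cv2.boxPoints(cv2.minAreaRect(cv2.findNonZero(m["pixels"].astype(np.uint8)))); P=ground(s,q,z); print(o,P.mean(0).round(4),L(P))
c=ground(s,q,.04)[0]  # project the measured points into the side view
f=240/np.tan(np.radians(v["fovy"]/2)); K=np.array([[f,0,v["cx"]],[0,f,v["cy"]],[0,0,1]])
X=np.array([[.4876,-.167,.076],[.567,.248,.007]])
u=cv2.projectPoints(X,cv2.Rodrigues(np.array(v["R"]))[0],np.array(v["t"]),K,np.array([v["k1"],0,0,0.]))[0].reshape(-1,2); print(u.round(1))
m=cv2.resize(w[140:360,220:400],None,fx=2.7,fy=2.7,interpolation=cv2.INTER_CUBIC)
for p in u: cv2.drawMarker(m,tuple(((p-[220,140]+.5)*2.7).astype(int)),(255,0,0),0,12,1)
cv2.imwrite("pics/side1.png",m[:,:,::-1])
from scipy.spatial.transform import Rotation as Ro
print(Ro.from_rotvec(read_orientation()).as_matrix().round(2).tolist())
o=Ro.from_euler("x",np.pi)
for k in (0,30,60,90,-30,-60): 
    r=(Ro.from_euler("z",k,degrees=True)*o).as_rotvec()
    print(k,[None if (j:=solve_ik(p,r)) is None else np.round(j,2).tolist() for p in([.487,-.166,.091],[.567,.248,.05])])
E
```

```text
top 112 [ 0.4877 -0.1673  0.076 ] [0.0618 0.0631 0.0615]
top 120 [ 0.4875 -0.1674  0.076 ] [0.0608 0.0613 0.0605]
mat 35 [0.5677 0.2487 0.007 ] [0.0796 0.0786 0.0788]
mat 45 [0.5677 0.2489 0.007 ] [0.0815 0.0802 0.0806]
drip_mat [ 0.5596 -0.194   0.004 ] [0.2559 0.2602 0.2508]
rack [0.53   0.1901 0.04  ] [0.2072 0.2041 0.2022]
[[339.6 171.2]
 [259.1 333.7]]
[[0.94, 0.34, 0.0], [0.34, -0.94, -0.0], [-0.0, 0.0, -1.0]]
0 [[0.72, 0.17, -0.47, 1.93, 0.09, 1.06, -1.37], [0.15, 0.51, -0.77, 1.7, 0.39, 1.1, -2.31]]
30 [[0.75, 0.18, -0.51, 1.93, 0.1, 1.06, -0.85], [0.13, 0.5, -0.74, 1.7, 0.37, 1.09, -1.77]]
60 [[0.78, 0.18, -0.54, 1.92, 0.11, 1.06, -0.33], [0.25, 0.57, -0.91, 1.69, 0.49, 1.13, -1.33]]
90 [[0.81, 0.19, -0.58, 1.92, 0.12, 1.07, 0.18], [0.3, 0.61, -0.99, 1.69, 0.55, 1.15, -0.84]]
-30 [[0.68, 0.17, -0.43, 1.93, 0.08, 1.06, -1.88], [-1.0, 0.46, 0.68, 1.74, -0.33, 1.06, -2.3]]
-60 [[0.65, 0.17, -0.4, 1.93, 0.07, 1.06, -2.4], [-1.26, 0.62, 1.07, 1.75, -0.6, 1.14, -2.62]]
```

View pics/side1.png

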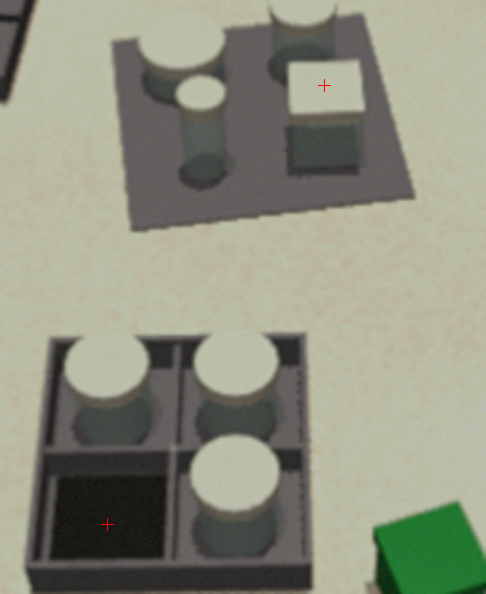

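```bash
python3 - <<'E'
from bench import *
from h import *
from scipy.spatial.transform import Rotation as Ro
v=optics.snapshot("side"); s=optics.snapshot("top")
print("microscope base, side",ground(v,[[365,95],[372,108],[433,103],[433,85]],0).round(3).tolist())
print("top",ground(s,[[592,250],[604,315],[637,330]],.03).round(3).tolist(), ground(s,[[612,240],[600,290],[605,310]],.3).round(3).tolist())
# height of column top (cut at row 0) if it stands over base
for x in ground(v,[[405,108],[405,60]],0): print("foot",x.round(3), [(z,ground(v,[[405,1]],z)[0].round(3).tolist()) for z in(.1,.2,.3,.4)])
r0=read_orientation(); q=[]
for p in([.218,-.612,.45],[.15,-.43,.45],[.487,-.167,.45],[.487,-.167,.20],[.487,-.167,.091],[.53,.0,.25],[.568,.2485,.2],[.568,.2485,.05]):
    j=solve_ik(p,r0); print(p,None if j is None else np.round(j,2).tolist())
m=cv2.resize(v["image"][0:130,340:460],None,fx=4,fy=4); n=cv2.resize(s["image"][200:340,560:640],None,fx=3.7,fy=3.7)
h=max(m.shape[0],n.shape[0]); pad=lambda a:np.pad(a,((0,h-a.shape[0]),(0,0),(0,0)))
cv2.imwrite("pics/mic.png",np.hstack([pad(m),pad(n)])[:,:,::-1])
E
```

```text
microscope base, side [[0.493, -0.587, 0.0], [0.463, -0.528, 0.0], [0.292, -0.588, 0.0], [0.299, -0.681, 0.0]]
top [[0.463, -0.49, 0.03], [0.345, -0.51, 0.03], [0.315, -0.577, 0.03]] [[0.462, -0.337, 0.3], [0.402, -0.318, 0.3], [0.379, -0.324, 0.3]]
foot [ 0.37  -0.547  0.   ] [(0.1, [0.429, -1.009, 0.1]), (0.2, [0.415, -0.796, 0.2]), (0.3, [0.402, -0.582, 0.3]), (0.4, [0.389, -0.369, 0.4])]
foot [ 0.398 -0.804  0.   ] [(0.1, [0.429, -1.009, 0.1]), (0.2, [0.415, -0.796, 0.2]), (0.3, [0.402, -0.582, 0.3]), (0.4, [0.389, -0.369, 0.4])]
[0.218, -0.612, 0.45] [1.23, 0.33, -0.06, 0.99, 0.02, 1.82, -0.05]
[0.15, -0.43, 0.45] [1.26, -0.1, -0.08, 1.47, -0.01, 1.77, -0.04]
[0.487, -0.167, 0.45] [0.75, 0.04, -0.5, 1.33, 0.02, 1.77, -0.97]
[0.487, -0.167, 0.2] [0.75, 0.07, -0.49, 1.8, 0.03, 1.28, -0.98]
[0.487, -0.167, 0.091] [0.74, 0.18, -0.49, 1.92, 0.1, 1.06, -1.03]
[0.53, 0.0, 0.25] [0.71, 0.11, -0.81, 1.68, 0.08, 1.38, -1.34]
[0.568, 0.2485, 0.2] [0.29, 0.43, -0.97, 1.54, 0.36, 1.37, -1.94]
[0.568, 0.2485, 0.05] [0.14, 0.51, -0.76, 1.69, 0.39, 1.09, -1.96]
```

View pics/mic.png

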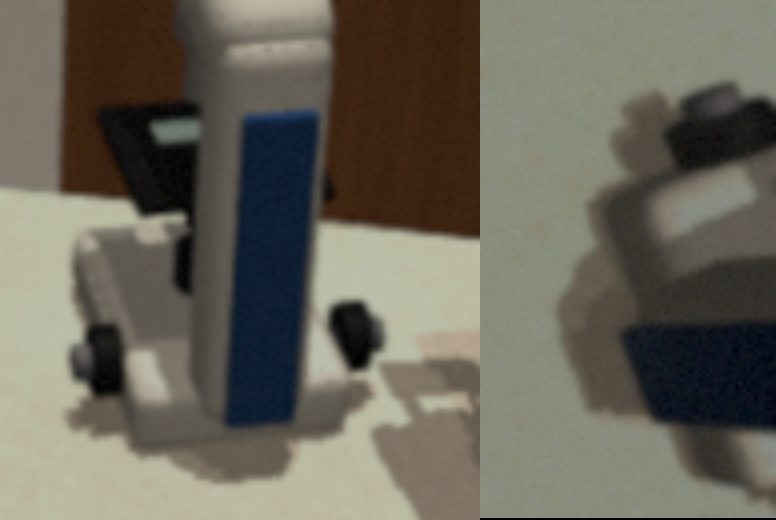

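The microscope stands at about (0.39, -0.58), at least 0.3 m tall, between the start pose and the jar. I'll retract and lift first, away from it, then sweep inside it at z = 0.45.

```bash
python3 - <<'E'
from bench import *
from h import *
robot.grip(0.0); print("gap",read_finger_gap())
def go(p,v=.15):
    robot.servo_line(p,velocity=v); print(round(read_t(),2),read_eef_pos().round(4),np.linalg.norm(read_wrist_force()).round(2))
go([.15,-.43,.30]); go([.15,-.43,.45]); go([.487,-.167,.45],.2); go([.4875,-.167,.20],.2); go([.4875,-.167,.091],.08)
robot.pause(.3)
s=optics.snapshot("top"); v=optics.snapshot("side")
cv2.imwrite("pics/jar.png",np.hstack([cv2.resize(v["image"][60:240,250:410],None,fx=2.5,fy=2.5),cv2.resize(s["image"][120:300,340:500],None,fx=2.5,fy=2.5)])[:,:,::-1])
E
```

```text
gap 0.0067176352572402296
4.62 [ 0.1501 -0.4302  0.2995] 0.56
5.78 [ 0.1499 -0.4298  0.4491] 0.46
8.06 [ 0.4866 -0.1676  0.4501] 0.55
9.46 [ 0.4882 -0.1673  0.2011] 1.03
10.97 [ 0.4879 -0.1672  0.0915] 0.93
```

View pics/jar.png

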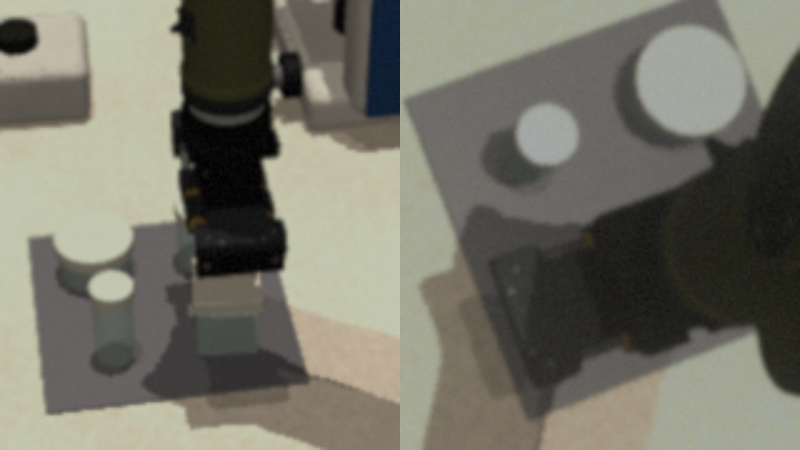

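The crop shows the shut gripper directly above the square jar's lid (full side image about (341,175)). The jar is undisturbed and there is no contact force. I'll complete the hold, then move on to the bay.

```bash
python3 - <<'E'
from bench import *
from h import *
print(read_t()); robot.pause(1.9)
def go(p,v=.15):
    robot.servo_line(p,velocity=v); print(round(read_t(),2),read_eef_pos().round(4),np.linalg.norm(read_wrist_force()).round(2))
go([.4875,-.167,.25]); go([.568,.2485,.25],.2); go([.568,.2485,.052],.1)
robot.pause(.3)
s=optics.snapshot("top"); v=optics.snapshot("side")
q,_=quad(s["image"].min(2)>112,(426,235)); P=ground(s,q,.076); print("lid now",P.mean(0).round(4)) 
cv2.imwrite("pics/bay.png",np.hstack([cv2.resize(v["image"][130:370,220:410],None,fx=2.1,fy=2.1),cv2.resize(s["image"][120:360,140:330],None,fx=2.1,fy=2.1)])[:,:,::-1])
print(read_t())
E
```

```text
11.3667
14.47 [ 0.4869 -0.1669  0.249 ] 1.14
16.74 [0.5682 0.2475 0.25  ] 0.65
18.88 [0.5683 0.2487 0.0525] 0.67
lid now [ 0.4985 -0.0048  0.076 ]
19.275
```

View pics/bay.png

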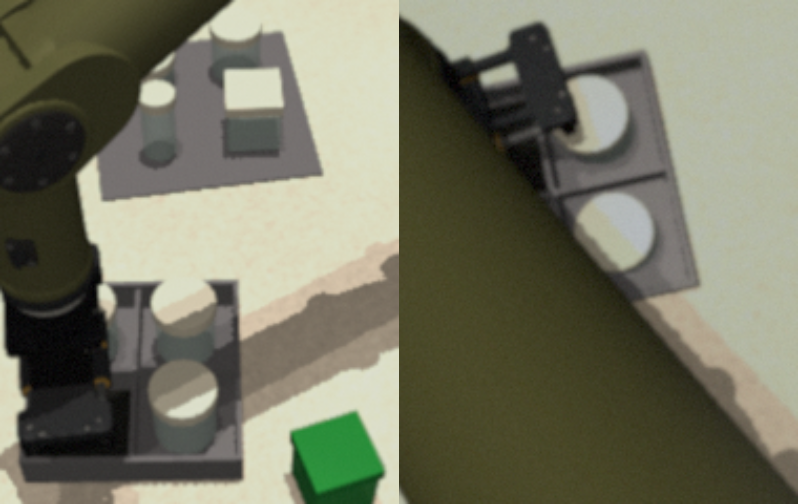

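The side crop shows the gripper above the black bay, the rack jars in their bays, and the square jar still at about (340,173), as before. The odd "lid now" figure comes from the arm covering that spot in the top view. I'll complete the hold and hand in.

```bash
python3 - <<'E'
from bench import *
import numpy as np
robot.pause(2.2); print(read_t(),read_eef_pos().round(4),np.round(read_wrist_force(),2),np.abs(read_joint_vel()).max())
print(close_job())
E
```

```text
21.475 [0.568  0.2485 0.052 ] [-0.18  0.44  0.34] 0.0021555068507867047
the job is handed in; nothing more can be done
None
```

I pointed at both targets in the order asked and handed the job in at 21.5 s, with the arm still pointing at the bay; no verdict is reported.

- **Square jar:** I held the shut fingertips about 15 mm above the middle of the white square lid, at (0.488, -0.167), for about 2.3 s. The green look-alike was ignored.
- **Empty bay:** I held them over its middle, at (0.568, 0.2485), about 12 mm above the rim, for about 2.6 s. The arm was still there at hand-in.
- **Path:** I lifted and pulled back first to clear the microscope that stood between the start pose and the jar. The moves between targets were made at 0.25 m or higher.

**Last checks:** The wrist force read no more than 1.2 N whenever I checked it, so nothing suggests contact. In the side view the square jar sat where it had been. The rack jars in sight stood in their bays; the one nearest the gripper was partly hidden.

**Checks that failed or disagreed:**
- The final top-view measurement of the lid was useless, apparently because the arm covered that spot.
- One early network estimate of the jar from the side view was 16 mm off in y. I rejected it because the lid position measured from the top view landed on the lid's middle in the side view.

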